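# Clamp a dough guide strip in the bench thickness gauge

## Robot

A 6-joint arm with a two-finger parallel gripper is mounted at the origin on a cart in front of the work surface, level with it; the furniture and walls round the work are solid. World frame = base frame: x ahead of the robot, y to its left, z up, the work surface at z = 0. Lengths are in m, angles in rad, forces in N, time in s.
With the tool pointing down it reaches from about 0.375 to 0.925 m from the base axis. Payload 5.7 kg.
Tool frame: the origin (TCP) lies at the very end of the fingers, on their centre line; the grasp point (between the pads) lies 19 mm behind it; z points along the fingers, y is the line along which they close (so a half turn about z gives the same grasp; the last joint's range is limited). The gripper opens to 88 mm and grips with 3 to 60 N. Pads are 20 mm wide; open, the fingers measure 115 mm over their backs; the gripper's body (75 mm by 178 mm) begins 61 mm behind the grasp point.
Start: joints at [-1.318, 0.359, 1.51, -0, 1.272, -0.115], TCP at [0.216, -0.56, 0.223] pointing down, gripper open.
Joint ranges: [-2.97, 2.97], [-1.01, 2.36], [0.21, 2.38], [-0.96, 4.11], [0.2, 2.71], [-2.98, 2.98]. Speed limits (rad/s): [2.39, 2.39, 3.14, 3.14, 3.14, 3.14].

## Interface

Orientations are given as a rotation vector (axis times angle).
In Python, from plant import ctrl gives the robot as it stands.
- The arm moves only by the shell command python3 -m creep 'ROWS'. ROWS is JSON, a list of rows, each a list of 3 entries, a list of its own where there are three numbers: the shift along the tool's x, y, z in units of 30 mm (1.0 is 30 mm), then the turn, a rotation vector about the tool's x, y, z in units of 8 degrees (1.0 is 8 degrees), then the closure in counts, from 0 (fully open) to 255 (shut). A call has 1 to 20 rows; each row shifts and turns the commanded pose from where the row before left it, along the tool's axes as they then stand; what a row does not reach is not made up. A row lasts 1/10 s, in which the tool goes at most 50 mm and 8.59 degrees, less where a joint would pass 70% of its speed; a pose out of reach is approached as far as the arm can. A call is refused whole if a number of a shift passes 1 or a number of a turn 1, either way. A call with a gripper value outside its range is refused whole. The fingers move at their own pace and stop on an object; the grip force is fixed at half the most. Time passes only in rows, so rows that do not move let the fingers close. It gives the time, the measured TCP pose, the force, the opening and the grip force at its end, in the units of the state.
- ctrl.read_state(): the state, without advancing time (a new reading comes with each control period).
- ctrl.grab_frame(name): name is "side" or "top"; returns (picture, depth): 420x560x3 uint8, red, green, blue; 420x560 float32, m along the optical axis (not along the pixel's ray), 0 where there is no reading.
- ctrl.camera_params(name): a dict with "camera_matrix" (3x3 intrinsics, pixels), "k1" (the pictures are not rectified: a ray, as slopes to the right and down, at radius r is drawn at 1 + k1 r^2 times it, then the intrinsics apply), "R" (3x3) and "t" (3): a world point X has camera coordinates R X + t. Camera axes: x right, y down, z forward; pixel columns grow to the right and rows downward; lengths in m; the calibration is good to about 2 mm. A picture is of the moment at which its call begins. camera_params takes no time and is no camera call.
- ctrl.hand_in(): hands the job in; it is judged then, once.
Trained networks look in the newest picture that a camera, given by its name, has taken for a name from the list of things; names that differ only in an ending like _2 or _b are one class to them, and where a whole thing is asked for, a point or a joint stands for the part that bears it (a point fixed in the world has none). Each returns a list of dicts, best first, with "conf" (0 to 1); they miss things now and then, are a little off and sometimes report something else, mostly with a low value. They report only what shows in the picture. A call takes as long as a camera call.
- ctrl.boxes_of(camera, label): "extent" ([left, top, width, height] as shares, 0 to 1, of the picture: columns of its width, rows of its height, round what is visible of it).
- ctrl.masks_of(camera, label): "pixels" (420x560 bool, what is visible of it) and "extent" ([left, top, width, height] as shares, 0 to 1, of the picture: columns of its width, rows of its height, round what is visible of it).
- ctrl.mark_of(camera, label): "centre" ([row, column] as shares, 0 to 1, of the picture: columns of its width, rows of its height: a listed point, or the origin of a listed thing).
The state is a dict: "time_s": time; "qpos": joint angles; "dq": joint speeds; "joint_torque": joint torques, N m; "eef_pos": TCP position; "tool_rot": TCP orientation; "ft_force": force on the tool from outside, world axes, zero at the start; "ft_torque": the same for the moment, N m; "finger_gap": finger opening in m; "grip_force": force on a finger pad.
Only numpy, scipy, OpenCV 4.12 (cv2) and the standard library are available. Lean on these libraries where they do the work, as an engineer would, in place of code of your own. Each camera call takes 0.05 s, during which the arm holds its last target. There are 200 camera calls.

## Task

Check the long wooden dough guide strip in the bench thickness gauge: lay it flat across the gauge's anvil, through the middle under the spindle, and let go of it. Then turn the gauge's ratchet cap clockwise, stroke by stroke, until you feel it slip on the clamped strip; stop there, before it reaches its stop and crushes the wood, and let go with the strip left clamped. Leave the short strip and everything else where it is.

Things in the scene. Friction and masses are not known exactly. Their poses are not given: they have to be found in the camera images.
- long_strip: Plain light wooden bar to be gauged, 180 mm long (y), 25 mm wide (x), 8 mm thick, 35 to 70 g, lying flat on the table. Origin: centre of its underside, z up. The short strip beside it looks the same but is 120 mm long; which of the two lies nearer the robot changes.
- gauge: Grey C-shaped thickness gauge, fixed to the table. Origin: on the spindle axis, at table height; z up. Base 100 mm wide (y), 14 mm high, from x = -38 to +82 mm; column at the far side, x = +40 to +70 mm; the throat is open to both sides (y) and to the front (-x). The overhanging arm is 40 mm wide and 82 to 112 mm high, with a 22 mm collar below it down to 80 mm.
- throat_top (a point): Point on the gauge's axis, 76 mm over the table; it does not move. The spindle's flat lower end starts 0 to 12 mm below it, nobody measured where, so 14 to 26 mm of the throat are open. The spindle is a vertical steel rod, 12 mm across; turning the cap moves it straight down toward the anvil's centre, 8 mm per radian. It stays where it is left and keeps its clamping force when the cap is let go.
- anvil: Flat steel anvil plate of the gauge, 40 (x) x 70 (y) mm, 8 mm thick, under the spindle. Origin: centre of its top face, on the spindle axis; axes as the gauge's. The top face is 50 mm over the table, on a stiff spring cushion that gives 1.4 mm at 20 N.
- cap_grip (a point): Point on the vertical axis of the ratchet cap at a good height to grip. The cap is a round knurled dark steel knob on top of the gauge, 31 mm across, from 19 mm below to 14 mm above this point, free all round; it turns on the spot without sinking. Clockwise from above it runs at about 0.18 N m. About 0.7 to 2.3 rad of turning bring the spindle onto the strip.
- cap_top (a point): Centre of the cap's top face, which bears a white pointer line. With the spindle on the strip, the torque climbs within about 0.2 rad from 0.18 to about 0.36 N m and there the cap slips (about 22 N on the strip). It slips for 0.4 rad in all, regripped or not; then a stop makes it drive solidly and crush the strip. Turned back, it first takes back its slip, then raises the spindle.
- short_strip: A plain light wooden bar like the other, 120 x 25 x 8 mm; not to be used. Origin: centre of its underside.
- portion_cup_1: Small light-brown lidded portion cup, 56 mm across, 32 mm high, a bystander. Origin: centre of its underside.
- flour_shaker: Steel flour shaker, 67 mm across, 110 mm high, a bystander. Origin: centre of its underside.
- mug: The nearer of the two orange mugs to the right, 81 x 113 x 101 mm, a bystander. Origin: centre of its underside.

How it is judged:
By the outcome, as a careful person would: the job done as asked, in the order asked, and still so for the second after the job is handed in, with the robot touching nothing.
It also fails if it takes over 72 s, if anything falls off the work surface, if the arm or the gripper's body presses on something with over 40 N, if the wrist force passes 120 N, or if a joint passes its speed limit or range.

## Working session

There is one attempt and no reset: what is moved stays moved. The work goes in short steps, Python scripts to look and compute and a shell command to move; the robot and the scene stay as the last step left them, time stands still between calls to the robot, and variables do not carry over. Pictures are saved under pics/ and viewed, at most 10 in all, crops included, and the job is handed in when it is done.

```bash
ls; mkdir -p pics
cat > h.py <<'E'
import numpy as np, cv2
from plant import ctrl
from scipy.spatial.transform import Rotation as Ro
def P(cam):
    p=ctrl.camera_params(cam); return [np.array(p[k],float) for k in("camera_matrix","R","t")]+[float(p["k1"])]
def ray(cam,u,v):
    K,R,t,k1=P(cam); d=cv2.undistortPoints(np.array([[[u,v]]],float),K,np.array([k1,0,0,0,0.]))[0,0]
    return -R.T@t, R.T@np.array([d[0],d[1],1.])
def onz(cam,u,v,z):
    o,d=ray(cam,u,v); return o+d*(z-o[2])/d[2]
def cloud(cam,depth,mask):
    K,R,t,k1=P(cam); v,u=np.nonzero(mask&(depth>0)); 
    d=cv2.undistortPoints(np.stack([u,v],1).astype(float)[:,None],K,np.array([k1,0,0,0,0.]))[:,0]
    z=depth[v,u][:,None]; return (np.c_[d,np.ones(len(d))]*z-t)@R
def proj(cam,X):
    K,R,t,k1=P(cam); return cv2.projectPoints(np.atleast_2d(X).astype(float),cv2.Rodrigues(R)[0],t,K,np.array([k1,0,0,0,0.]))[0][:,0]
def shot(cam,name):
    im,d=ctrl.grab_frame(cam); cv2.imwrite(f"pics/{name}.png",im[:,:,::-1]); return im,d
def tri(px):
    A=[];b=[]
    for cam,(u,v) in px.items():
        o,d=ray(cam,u,v); d/=np.linalg.norm(d); M=np.eye(3)-np.outer(d,d); A.append(M); b.append(M@o)
    return np.linalg.solve(sum(A),sum(b))
E
python3 - <<'E'
from h import *
np.set_printoptions(precision=4,suppress=True)
D={}
for c in("top","side"):
    im,D[c]=shot(c,c+"0")
    for l in("long_strip","short_strip"):
        for m in ctrl.masks_of(c,l)[:2]:
            X=cloud(c,D[c],m["pixels"]); pz=np.median(X[:,2])
            pts=X[abs(X[:,2]-pz)<.006][:,:2].astype(np.float32)
            print(c,l,m["conf"],m["extent"],pz,cv2.minAreaRect(pts), np.median(pts,0))
M={l:{} for l in("cap_top","cap_grip","throat_top","anvil","gauge","long_strip")}
for l in M:
    for c in("top","side"):
        r=ctrl.mark_of(c,l)
        if r: cc=r[0]["centre"]; M[l][c]=(cc[1]*560,cc[0]*420); print(l,c,r[0]["conf"],M[l][c])
    if len(M[l])==2: print(l,tri(M[l]))
s=ctrl.read_state(); print(s)
E
```

```text
pics
top long_strip 0.74 [0.2643, 0.4995, 0.1177, 0.0338] 0.0073773672183261845 ((0.5769804120063782, 0.15281501412391663), (0.02984442375600338, 0.1816420704126358), 1.9543744325637817) [0.5758 0.1521]
top short_strip 0.98 [0.2223, 0.5938, 0.0764, 0.0276] 0.007494523031659509 ((0.4731054902076721, 0.23927848041057587), (0.12183554470539093, 0.027640588581562042), 86.8395767211914) [0.4739 0.2374]
side long_strip 0.83 [0.3639, 0.6843, 0.0816, 0.124] 0.008370679476577528 ((0.5742496848106384, 0.15429003536701202), (0.025848103687167168, 0.1838434934616089), 3.069211959838867) [0.573  0.1582]
side short_strip 0.89 [0.4036, 0.7943, 0.0752, 0.1017] 0.00819794642121389 ((0.4757974445819855, 0.24194705486297607), (0.12327677756547928, 0.030605947598814964), 87.25772094726562) [0.4735 0.2479]
cap_top top 0.74 (261.128, 219.282)
cap_top side 0.76 (283.808, 203.91)
cap_top [ 0.5382 -0.0778  0.1715]
cap_grip top 0.63 (264.824, 220.29)
cap_grip side 0.72 (280.504, 207.186)
cap_grip [ 0.543  -0.0839  0.1577]
throat_top top 0.71 (263.47999999999996, 225.204)
throat_top side 0.56 (280.0, 238.09799
[... 193 characters left out ...]
999999997)
gauge side 0.97 (283.416, 262.416)
gauge [ 0.534  -0.0819 -0.0011]
long_strip top 0.58 (183.4, 217.39199999999997)
long_strip side 0.78 (226.57600000000002, 314.496)
long_strip [ 0.5777  0.1444 -0.0102]
{'time_s': 0.9, 'qpos': array([-1.3181,  0.3588,  1.5104,  0.    ,  1.2725, -0.1151]), 'dq': array([ 0.0015,  0.0015, -0.001 , -0.0001, -0.0008,  0.0003]), 'joint_torque': array([  0.0002, -51.5326, -27.1128,   0.0677,   0.0241,  -0.    ]), 'eef_pos': array([ 0.2157, -0.5599,  0.2226]), 'tool_rot': array([-3.0886, -0.5745, -0.    ]), 'ft_force': array([ 0.3062, -0.148 ,  0.5172]), 'ft_torque': array([ 0.0359, -0.0093,  0.0054]), 'grip_force': 0.0, 'finger_gap': 0.08761573834563008}
```

View pics/top0.png

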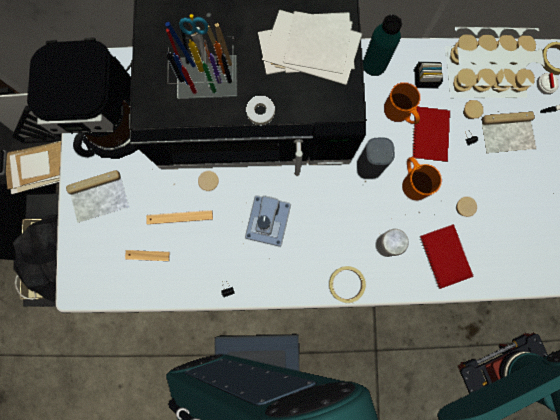

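View pics/side0.png

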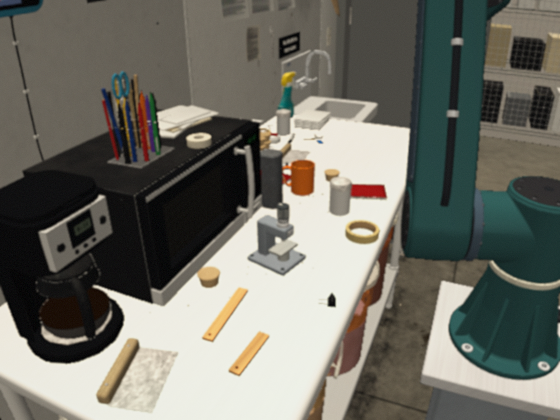

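Run:
```python
from h import *
np.set_printoptions(precision=4,suppress=True)
# gauge yaw and center from depth
for c in("top","side"):
    im,d=ctrl.grab_frame(c); X=cloud(c,d,np.ones(d.shape,bool))
    Q=X[(abs(X[:,0]-.55)<.12)&(abs(X[:,1]+.08)<.12)]
    for lo,hi,n in((.01,.018,"base"),(.046,.054,"anvil"),(.108,.116,"arm"),(.162,.185,"captop")):
        s=Q[(Q[:,2]>lo)&(Q[:,2]<hi)]
        if len(s)>8: print(c,n,len(s),np.median(s[:,2]),cv2.minAreaRect(s[:,:2].astype(np.float32)),s[:,:2].min(0),s[:,:2].max(0))
    # other objects
    for l in("mug","flour_shaker","portion_cup_1"):
        for m in ctrl.masks_of(c,l)[:2]:
            x=cloud(c,d,m["pixels"]); print(c,l,m["conf"],np.percentile(x,[5,50,95],axis=0).round(3).tolist())
    print(c,-P(c)[1].T@P(c)[2])
```

```text
top base 729 0.013588119222062713 ((0.5591833591461182, -0.08692973852157593), (0.09964708238840103, 0.12003389000892639), 75.45328521728516) [ 0.4917 -0.1475] [ 0.6277 -0.0255]
top anvil 165 0.04956768383674754 ((0.5584948062896729, -0.0865427702665329), (0.06992371380329132, 0.08275380730628967), 75.79792785644531) [ 0.5103 -0.1195] [ 0.5931 -0.0441]
top arm 374 0.11140455990270748 ((0.5973089337348938, -0.10304293036460876), (0.053518567234277725, 0.16959308087825775), 64.86978149414062) [ 0.5154 -0.1633] [ 0.6637 -0.0605]
top captop 148 0.16713531224547948 ((0.5945088863372803, -0.12433569133281708), (0.029157619923353195, 0.17193689942359924), 52.700767517089844) [ 0.5224 -0.1737] [ 0.665  -0.0663]
top mug 0.86 [[0.605, -0.529, 0.01], [0.648, -0.492, 0.045], [0.696, -0.454, 0.1]]
top flour_shaker 0.79 [[0.456, -0.431, 0.005], [0.483, -0.395, 0.104], [0.511, -0.371, 0.11]]
top portion_cup_1 0.76 [[0.646, 0.048, 0.026], [0.668, 0.069, 0.031], [0.689, 0.092, 0.035]]
top portion_cup_1 0.52 [[0.505, -0.133, 0.009], [0.549, -0.089, 0.018], [0.605, -0.04, 0.166]]
top [ 0.4013 -0.1277  
[... 412 characters left out ...]
667419, -0.10393628478050232), (0.05879990756511688, 0.1758798509836197), 62.33428192138672) [ 0.5139 -0.1697] [ 0.6693 -0.056 ]
side captop 123 0.16701678429855185 ((0.5957760810852051, -0.11415314674377441), (0.028641583397984505, 0.17430253326892853), 58.49901580810547) [ 0.5194 -0.169 ] [ 0.6688 -0.0615]
side mug 0.95 [[0.602, -0.531, 0.004], [0.636, -0.463, 0.064], [0.684, -0.45, 0.098]]
side mug 0.52 [[0.456, -0.402, 0.009], [0.478, -0.376, 0.066], [0.508, -0.367, 0.109]]
side flour_shaker 0.58 [[0.455, -0.403, 0.008], [0.478, -0.377, 0.066], [0.507, -0.367, 0.109]]
side portion_cup_1 0.72 [[0.645, 0.052, 0.005], [0.663, 0.081, 0.031], [0.688, 0.095, 0.034]]
side [0.1531 0.8283 0.6846]
```

The top view shows the long strip at px (147–213, 219–213), the short one at (125–169, 256), and the gauge at (268, 220), with its column up and to the right and yawed about −14.5°. The side view agrees: long strip around (227, 313), gauge at (280, 245), and the throat facing the camera side is clear. The masks agree with these positions, so I'm moving.

```bash
cat >> h.py <<'E'
def go(x,y,z,yaw):
    s=ctrl.read_state(); R=Ro.from_rotvec(s["tool_rot"]).as_matrix()
    c,n=np.cos(np.radians(yaw)),np.sin(np.radians(yaw)); T=np.array([[c,n,0],[n,-c,0],[0,0,-1.]])
    rv=Ro.from_matrix(R.T@T).as_rotvec(degrees=True)/8
    d=np.array([x,y,z])-s["eef_pos"]
    print("turn",rv.round(2),"shift now",(R.T@d/.03).round(2),"shift after turn",(T.T@d/.03).round(2),"q",s["qpos"].round(2),"pos",s["eef_pos"].round(4))
E
python3 -m creep '[[[0,0,0],[0,0,-1],0],[[0,0,0],[0,0,-1],0],[[0,0,0],[0,0,-1],0],[[0,0,0],[0,0,-1],0],[[0,0,0],[0,0,-1],0],[[0,0,0],[0,0,-1],0],[[0,0,0],[0,0,-1],0],[[0,0,0],[0,0,-1],0],[[0,0,0],[0,0,-1],0],[[0.98,0.5,0],[0,0,0],0],[[0.98,0.5,0],[0,0,0],0],[[0.98,0.5,0],[0,0,0],0],[[0.98,0.5,0],[0,0,0],0],[[0.98,0.5,0],[0,0,0],0],[[0.98,0.5,0],[0,0,0],0],[[0.98,0.5,0],[0,0,0],0],[[0.98,0.5,0],[0,0,0],0],[[0.98,0.5,0],[0,0,0],0],[[0.98,0.5,0],[0,0,0],0]]'
python3 -m creep '[[[0.98,0.5,0],[0,0,0],0],[[0.98,0.5,0],[0,0,0],0],[[0.98,0.5,0],[0,0,0],0],[[0.98,0.5,0],[0,0,0],0],[[0.98,0.5,0],[0,0,0],0],[[0.98,0.5,0],[0,0,0],0],[[0.98,0.5,0],[0,0,0],0],[[0.98,0.5,0],[0,0,0],0],[[0.98,0.5,0],[0,0,0],0],[[0.98,0.5,0],[0,0,0],0],[[0.98,0.5,0],[0,0,0],0],[[0.98,0.5,0],[0,0,0],0],[[0.98,0.5,0],[0,0,0],0],[[0.98,0.5,0],[0,0,0],0],[[0.98,0.5,0],[0,0,0],0]]'
python3 - <<'E'
from h import *
np.set_printoptions(precision=4,suppress=True)
# strip edge fit from the first pictures (colour, edges on z=8mm plane)
for c in("top","side"):
    im=cv2.imread(f"pics/{c}0.png"); q=proj(c,[[.575,.154,.008]])[0]
    hsv=cv2.cvtColor(im,cv2.COLOR_BGR2HSV); m=cv2.inRange(hsv,(8,70,60),(30,255,255))
    n,lab,st,ce=cv2.connectedComponentsWithStats(m); l=lab[int(q[1]),int(q[0])]
    v,u=np.nonzero(lab==l); W=np.array([onz(c,a,b,.007)[:2] for a,b in zip(u,v)]).astype(np.float32)
    mu=W.mean(0); ev=np.linalg.eigh(np.cov((W-mu).T))[1][:,1]
    print(c,l,len(u),mu,cv2.minAreaRect(W),"yaw",np.degrees(np.arctan2(-ev[0]*np.sign(ev[1]),abs(ev[1]))))
go(.572,.225,.1,93)
E
```

```text
time_s: 3.2
eef_pos: [0.3502, -0.2571, 0.2228]
tool_rot: [2.161, 2.28, 0.0]
ft_force: [-0.2, -0.5, -0.4]
finger_gap: 0.0877
grip_force: 0.0
time_s: 4.7
eef_pos: [0.5512, 0.1956, 0.2227]
tool_rot: [2.161, 2.28, 0.0]
ft_force: [0.4, -0.7, -0.0]
finger_gap: 0.0878
grip_force: 0.0
top 37 590 [0.5748 0.151 ] ((0.5746577978134155, 0.1520964801311493), (0.02437737211585045, 0.17982284724712372), 2.7461063861846924) yaw 2.461535118881879
side 64 672 [0.574 0.162] ((0.5743973851203918, 0.15547436475753784), (0.026885688304901123, 0.18362948298454285), 2.6290957927703857) yaw 2.759074264846056
turn [ 0.   -0.    0.01] shift now [0.94 0.74 4.09] shift after turn [0.94 0.74 4.09] q [0.22 0.34 1.54 0.   1.26 0.17] pos [0.5512 0.1956 0.2227]
```

```bash
python3 -m creep '[[[0.9,0.71,0],[0,0,0],0],[[0,0,1],[0,0,0],60],[[0,0,1],[0,0,0],60],[[0,0,1],[0,0,0],60],[[0,0,1],[0,0,0],60],[[0,0,1],[0,0,0],60],[[0,0,1],[0,0,0],60],[[0,0,1],[0,0,0],60],[[0,0,0.2],[0,0,0],60],[[0,0,0.1],[0,0,0],60],[[0,0,0],[0,0,0],60]]'
python3 - <<'E'
from h import *
go(.5712,.2234,.003,92.7)
E
```

```text
time_s: 5.8
eef_pos: [0.5713, 0.2225, 0.0045]
tool_rot: [2.161, 2.28, 0.002]
ft_force: [0.4, -0.4, 0.8]
finger_gap: 0.0665
grip_force: 0.0
turn [ 0.01 -0.    0.05] shift now [ 0.03 -0.    0.05] shift after turn [ 0.03 -0.    0.05] q [0.26 0.63 1.67 0.   0.84 0.2 ] pos [0.5713 0.2225 0.0045]
```

```bash
python3 -m creep '[[[0,0,0.07],[0,0,0],60],[[0,0,0],[0,0,0],255],[[0,0,0],[0,0,0],255],[[0,0,0],[0,0,0],255],[[0,0,0],[0,0,0],255],[[0,0,0],[0,0,0],255],[[0,0,0],[0,0,0],255],[[0,0,0],[0,0,0],255],[[0,0,0],[0,0,0],255]]'
python3 -m creep '[[[0,0,-0.5],[0,0,0],255],[[0,0,-1],[0,0,0],255],[[0,0,-1],[0,0,0],255],[[0,0,-1],[0,0,0],255],[[0,0,0],[0,0,0],255]]'
python3 - <<'E'
from h import *
im,d=shot("side","side1"); im,d=shot("top","top1")
a=cv2.imread("pics/side1.png"); b=cv2.imread("pics/top1.png")
# spindle/throat zoom beside
p=proj("side",[[.537,-.08,.06]])[0].astype(int); z=cv2.resize(a[p[1]-50:p[1]+50,p[0]-40:p[0]+40],None,fx=4,fy=4,interpolation=cv2.INTER_CUBIC)
q=proj("side",[[.572,.16,.08]])[0].astype(int); y=cv2.resize(a[q[1]-70:q[1]+70,q[0]-80:q[0]+80],(457,400),interpolation=cv2.INTER_CUBIC)
cv2.imwrite("pics/c1.png",np.hstack([z,y])); print(p,q)
print(ctrl.read_state()["ft_torque"])
go(.5545-.02,-.012+.08,.1,75.5)
E
```

```text
time_s: 6.7
eef_pos: [0.5707, 0.2224, 0.0017]
tool_rot: [2.161, 2.28, 0.0]
ft_force: [0.5, 0.0, 1.5]
finger_gap: 0.0247
grip_force: 29.9
time_s: 7.2
eef_pos: [0.5737, 0.2232, 0.1118]
tool_rot: [2.158, 2.277, 0.011]
ft_force: [0.6, 0.3, -0.0]
finger_gap: 0.0242
grip_force: 30.0
[283 242] [223 287]
[-0.02379559 -0.05074286  0.0183445 ]
turn [ 0.01 -0.01  2.2 ] shift now [-5.08 -1.49  0.25] shift after turn [-5.29  0.11  0.26] q [0.26 0.49 1.6  0.   1.04 0.2 ] pos [0.571  0.2224 0.1078]
```

View pics/c1.png

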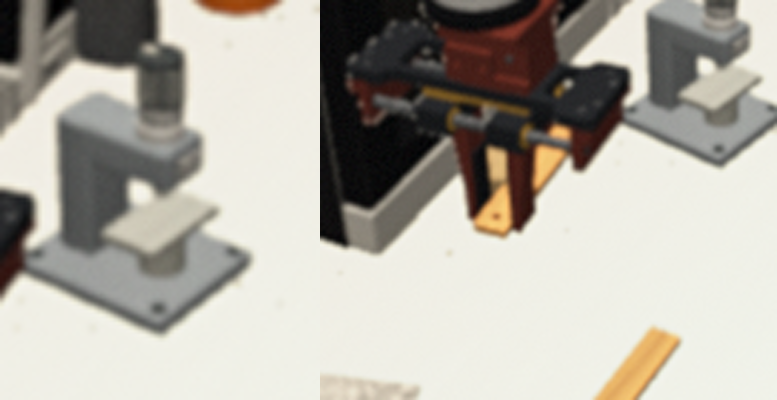

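The crop shows the strip gripped near its +y end (right panel, px 480–570) and the gauge throat open (left panel). Next I'll measure the held strip for droop while moving.

```bash
python3 - <<'E'
from h import *
np.set_printoptions(precision=4,suppress=True)
for c in("side","top"):
    im,d=ctrl.grab_frame(c); hsv=cv2.cvtColor(im,cv2.COLOR_RGB2HSV); m=cv2.inRange(hsv,(8,70,60),(30,255,255))>0
    X=cloud(c,d,m); X=X[(abs(X[:,0]-.572)<.03)&(X[:,1]>.03)&(X[:,1]<.27)&(X[:,2]>.07)&(X[:,2]<.14)]
    for lo in np.arange(.05,.26,.02):
        s=X[(X[:,1]>=lo)&(X[:,1]<lo+.02)]
        if len(s)>3: print(c,round(lo+.01,3),len(s),np.median(s,0),s[:,1].min(),s[:,1].max())
s=ctrl.read_state();print(s["eef_pos"])
E
python3 -m creep '[[[0,0,0],[0,0,1],255],[[0,0,0],[0,0,1],255],[[0,0,0],[0,0,0.2],255],[[-1,0,0],[0,0,0],255],[[-1,0,0],[0,0,0],255],[[-0.6,0,0],[0,0,0],255],[[0,0,0],[0,0,0],255]]'
```

```text
side 0.12 18 [0.5775 0.1249 0.1131] 0.11743404511655975 0.12904461954728788
side 0.14 25 [0.5724 0.1469 0.1145] 0.13003215384571054 0.1499145263058158
side 0.16 57 [0.5675 0.1587 0.1147] 0.15014152795048089 0.16971341445279525
side 0.18 35 [0.562  0.1778 0.115 ] 0.17004755666333862 0.18932644036553864
side 0.2 18 [0.5791 0.2043 0.1141] 0.1912570725851275 0.20969351325921198
side 0.22 71 [0.5736 0.2194 0.1154] 0.21083370083989267 0.22932442353954977
side 0.24 116 [0.5677 0.2362 0.1144] 0.2301268433292723 0.24487546632071272
top 0.06 35 [0.5771 0.0659 0.1111] 0.06202599583065533 0.06976089757563154
top 0.08 76 [0.5773 0.0796 0.1114] 0.07003635672550945 0.08972828092242778
top 0.1 80 [0.5756 0.0998 0.1121] 0.09003358717816363 0.10980167752371522
top 0.12 77 [0.5751 0.1212 0.112 ] 0.11167898426435477 0.12991272461522946
top 0.14 76 [0.5735 0.141  0.1127] 0.13092720555502502 0.1496849419840963
top 0.16 74 [0.5717 0.1599 0.1129] 0.15004090765454356 0.16992601354902573
top 0.18 78 [0.5711 0.1797 0.1124] 0.17006971186357397 0.1897900026896238
top 0.2 73 [0.5699 0.2001 0.1122] 0.19038733487399623 0.2097629074230455
top 0.22 24 [0.5761 0.2147 0.1125] 0.21011076475014964 0.22841559707178336
top 0.24 5 [0.576  0.2306 0.1121] 0.23004875024554353 0.23109982211816654
[0.5695 0.222  0.1058]
time_s: 8.1
eef_pos: [0.5497, 0.1449, 0.1058]
tool_rot: [-2.484, -1.921, 0.004]
ft_force: [1.1, -0.0, -0.8]
finger_gap: 0.0244
grip_force: 30.0
```

Run:
```python
from h import *
go(.5061,.0003,.054,75.5)
```

```text
turn [-0.02  0.01 -0.01] shift now [-5.03 -0.19  1.73] shift after turn [-5.03 -0.2   1.73] q [ 0.14  0.45  1.7  -0.    1.    0.39] pos [0.5497 0.1449 0.1058]
```

```bash
python3 -m creep '[[[-1,-0.04,0],[0,0,0],255],[[-1,-0.04,0],[0,0,0],255],[[-1,-0.04,0],[0,0,0],255],[[-1,-0.04,0],[0,0,0],255],[[-0.8,-0.04,0],[0,0,0],255],[[-0.23,0,0.73],[0,0,0],255],[[0,0,0.7],[0,0,0],255],[[0,0,0.3],[0,0,0],255],[[0,0,0],[0,0,0],255],[[0,0,0],[0,0,0],255]]'
python3 - <<'E'
from h import *
np.set_printoptions(precision=4,suppress=True)
G=np.array([.537,-.08]);ex=np.array([.968,-.25]);ey=np.array([.25,.968])
for c in("side","top"):
    im,d=shot(c,c+"2"); hsv=cv2.cvtColor(im,cv2.COLOR_RGB2HSV); m=cv2.inRange(hsv,(8,70,60),(30,255,255))>0
    X=cloud(c,d,m); g=np.c_[(X[:,:2]-G)@ex,(X[:,:2]-G)@ey,X[:,2]]; g=g[(abs(g[:,0]+.05)<.03)&(abs(g[:,1])<.12)&(abs(g[:,2]-.06)<.015)]
    print(c,g.min(0),g.max(0))
    for lo in np.arange(-.1,.1,.03):
        s=g[(g[:,1]>=lo)&(g[:,1]<lo+.03)]
        if len(s)>3: print(len(s),np.median(s,0))
go(.5545,-.0122,.054,75.5); print(ctrl.read_state()["ft_force"])
a=cv2.imread("pics/side2.png");p=proj("side",[[.52,-.06,.07]])[0].astype(int)
cv2.imwrite("pics/c2.png",cv2.resize(a[p[1]-50:p[1]+50,p[0]-65:p[0]+65],None,fx=6,fy=6,interpolation=cv2.INTER_CUBIC))
E
```

```text
time_s: 9.1
eef_pos: [0.5079, 0.0027, 0.0549]
tool_rot: [-2.484, -1.924, -0.0]
ft_force: [-0.2, 1.1, 0.5]
finger_gap: 0.0247
grip_force: 30.0
side [-0.0736 -0.083   0.0462] [-0.0212  0.095   0.0725]
8 [-0.0611 -0.0788  0.0596]
47 [-0.0497  0.0112  0.0605]
40 [-0.0593  0.0316  0.0607]
48 [-0.0447  0.0712  0.0613]
74 [-0.0517  0.0876  0.0606]
top [-0.0613 -0.0865  0.0511] [-0.0358  0.0406  0.0689]
58 [-0.0484 -0.0784  0.0593]
111 [-0.0488 -0.0546  0.0603]
111 [-0.0489 -0.0253  0.0604]
112 [-0.0493  0.0048  0.0606]
74 [-0.0496  0.0307  0.0611]
turn [ 0.01 -0.    0.  ] shift now [-0.09  1.61  0.05] shift after turn [-0.09  1.61  0.05] q [-0.13  0.45  1.88  0.    0.81  0.12] pos [0.5083 0.0026 0.0554]
[0.4181 0.1557 0.022 ]
```

View pics/c2.png

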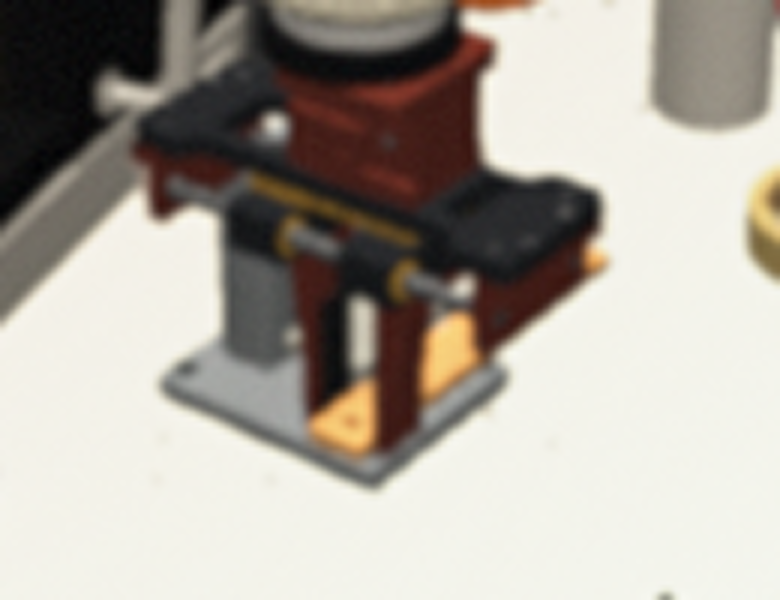

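The strip is just in front of the throat, level, with its top at about 60 mm. It clears both the spindle (at least 64 mm) and the anvil (50 mm), so I can slide it in.

```bash
python3 -m creep '[[[-0.05,0.4,0],[0,0,0],255],[[-0.05,0.4,0],[0,0,0],255],[[0,0.4,0],[0,0,0],255],[[0,0.42,0],[0,0,0],255],[[0,0,0],[0,0,0],255],[[0,0,0],[0,0,0],255]]'
python3 -m creep '[[[0,0,0.05],[0,0,0],255],[[0,0,0.04],[0,0,0],255],[[0,0,0],[0,0,0],255]]'
```

```text
time_s: 9.8
eef_pos: [0.5538, -0.013, 0.0545]
tool_rot: [-2.484, -1.922, 0.0]
ft_force: [0.2, 0.3, -0.5]
finger_gap: 0.0243
grip_force: 30.0
time_s: 10.1
eef_pos: [0.553, -0.0126, 0.0517]
tool_rot: [-2.484, -1.922, 0.001]
ft_force: [-0.2, -0.1, 0.1]
finger_gap: 0.0248
grip_force: 30.0
```

```bash
python3 -m creep '[[[0,0,0.03],[0,0,0],255],[[0,0,0],[0,0,0],255],[[0,0,0],[0,0,0],120],[[0,0,0],[0,0,0],120],[[0,0,0],[0,0,0],60],[[0,0,0],[0,0,0],60],[[0,0,0],[0,0,0],60]]'
python3 -m creep '[[[0,0,-0.3],[0,0,0],60],[[0,0,-1],[0,0,0],60],[[0,0,-1],[0,0,0],60],[[0,0,-1],[0,0,0],60],[[0,0,-1],[0,0,0],60],[[0,0,-1],[0,0,0],0],[[0,0,0],[0,0,0],0]]'
python3 - <<'E'
from h import *
np.set_printoptions(precision=4,suppress=True)
G=np.array([.537,-.08]);ex=np.array([.968,-.25]);ey=np.array([.25,.968])
for c in("side","top"):
    im,d=shot(c,c+"3"); hsv=cv2.cvtColor(im,cv2.COLOR_RGB2HSV); m=cv2.inRange(hsv,(8,70,60),(30,255,255))>0
    X=cloud(c,d,m); g=np.c_[(X[:,:2]-G)@ex,(X[:,:2]-G)@ey,X[:,2]]; g=g[(abs(g[:,0])<.04)&(abs(g[:,1])<.13)&(abs(g[:,2]-.058)<.012)]
    print(c,g.min(0),g.max(0))
    for lo in np.arange(-.1,.1,.03):
        s=g[(g[:,1]>=lo)&(g[:,1]<lo+.03)]
        if len(s)>3: print(len(s),np.median(s,0), s[:,0].min(), s[:,0].max())
go(.537,-.08,.21,75.5); print(ctrl.read_state()["qpos"])
a=cv2.imread("pics/side3.png");p=proj("side",[[.537,-.08,.07]])[0].astype(int)
b=cv2.imread("pics/top3.png");q=proj("top",[[.537,-.05,.07]])[0].astype(int)
cv2.imwrite("pics/c3.png",np.hstack([cv2.resize(x[r[1]-50:r[1]+50,r[0]-50:r[0]+50],(400,400),interpolation=cv2.INTER_CUBIC) for x,r in((a,p),(b,q))]))
E
```

```text
time_s: 10.8
eef_pos: [0.5537, -0.0129, 0.0511]
tool_rot: [-2.484, -1.923, -0.0]
ft_force: [-0.0, -0.1, -1.0]
finger_gap: 0.0614
grip_force: 0.0
time_s: 11.5
eef_pos: [0.5566, -0.0132, 0.2151]
tool_rot: [2.48, 1.919, 0.01]
ft_force: [0.3, -0.9, 0.2]
finger_gap: 0.0798
grip_force: 0.0
side [-0.0185 -0.0932  0.0472] [0.0202 0.0914 0.069 ]
38 [-0.0047 -0.0789  0.0575] -0.017224428494646206 0.008286475910415684
58 [-0.0056 -0.057   0.0576] -0.018501586281555505 0.01016904477335084
60 [-0.0073 -0.0254  0.0576] -0.017384348354012254 0.019405482881148028
88 [-0.0043  0.0046  0.0571] -0.016980661473135567 0.020165041414390645
81 [-0.0066  0.0341  0.0568] -0.01694836039764229 0.01863881986644151
83 [-0.0062  0.0651  0.0573] -0.016916777445387134 0.009353526057640671
49 [-0.004   0.0866  0.0566] -0.01721061164260286 0.009754633933636155
top [-0.0139 -0.0903  0.0479] [0.0104 0.0608 0.0638]
73 [-0.0031 -0.08    0.0565] -0.013467232096009031 0.009359631730524924
109 [-0.0018 -0.0546  0.0575] -0.013871987573531669 0.010371572397599067
75 [-0.0019 -0.0297  0.0574] -0.013809048378034323 0.009830800916256465
100 [-0.0022  0.0359  0.0577] -0.013728419084874079 0.010212781725380815
37 [-0.0021  0.0554  0.0565] -0.01350503968919778 0.008876819188936447
turn [ 0.01 -0.   -0.  ] shift now [-2.31  0.01  0.03] shift after turn [-2.31  0.01  0.03] q [-0.15  0.3   1.63  0.    1.21  0.11] pos [ 0.554  -0.0129  0.211 ]
[-0.148   0.3033  1.6263  0.0001  1.21    0.1055]
```

View pics/c3.png

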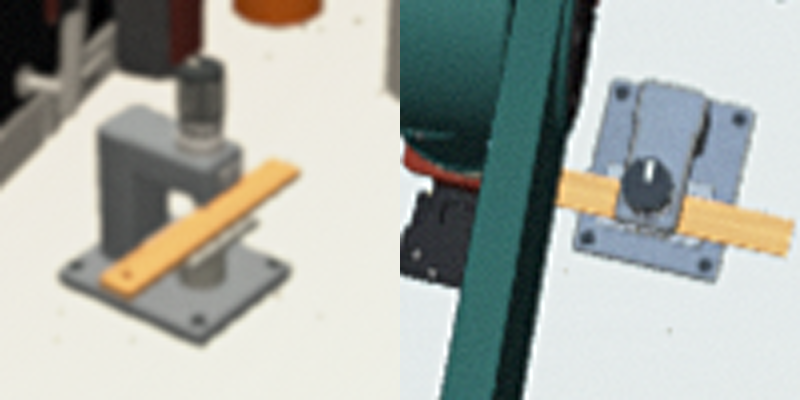

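The strip lies flat across the anvil under the spindle (left panel, px 100–300), released, with the gripper above it. In the right panel the cap's white pointer line is at about (650, 170), pointing up in the image. Now the cap axis and the clearance to the microwave.

Run:
```python
from h import *
np.set_printoptions(precision=4,suppress=True)
for c in("side","top"):
    im,d=ctrl.grab_frame(c); X=cloud(c,d,d>0)
    s=X[(np.hypot(X[:,0]-.537,X[:,1]+.08)<.03)&(abs(X[:,2]-.168)<.004)]
    print(c,len(s),cv2.minEnclosingCircle(s[:,:2].astype(np.float32)),np.median(s,0))
    w=X[(X[:,2]>.14)&(X[:,2]<.4)&(X[:,0]>.62)&(abs(X[:,1]+.08)<.13)]; print("wall",len(w),np.percentile(w[:,0],[0,1,5,20]) if len(w) else "")
go(.537,-.08,.21,75.5+96)
```

```text
side 43 ((0.5350381135940552, -0.07566637545824051), 0.015457351692020893) [ 0.5301 -0.0727  0.1663]
wall 9650 [0.6201 0.6291 0.7051 0.7288]
top 113 ((0.5376766324043274, -0.08138565719127655), 0.015510373748838902) [ 0.5384 -0.0807  0.1667]
wall 17048 [0.6203 0.7004 0.7062 0.7435]
turn [ -0.01  -0.01 -12.  ] shift now [-2.3   0.05 -0.03] shift after turn [ 0.19 -2.29 -0.03] q [-0.15  0.31  1.63  0.    1.21  0.11] pos [ 0.5527 -0.0127  0.2092]
```

```bash
python3 -m creep '[[[-0.8,0,0],[0,0,-1],0],[[-0.8,-0.1,0],[0,0,-1],0],[[-0.6,-0.2,0],[0,0,-1],0],[[0,0,0],[0,0,-1],0],[[0,0,0],[0,0,-1],0],[[0,0,0],[0,0,-1],0],[[0,0,0],[0,0,-1],0],[[0,0,0],[0,0,-1],0],[[0,0,0],[0,0,-1],0],[[0,0,0],[0,0,-1],0],[[0,0,0],[0,0,-1],0],[[0,0,0],[0,0,-1],0],[[0,0,0],[0,0,0],0],[[0,0,0],[0,0,0],0]]'
python3 - <<'E'
from h import *
go(.537,-.0803,.134,75.5+96)
E
```

```text
time_s: 13.1
eef_pos: [0.5357, -0.0776, 0.209]
tool_rot: [-0.239, -3.13, -0.001]
ft_force: [0.7, -0.0, 1.0]
finger_gap: 0.0878
grip_force: 0.0
turn [ 0.   -0.02 -0.03] shift now [-0.06 -0.08  2.5 ] shift after turn [-0.06 -0.08  2.5 ] q [-0.27  0.29  1.65  0.    1.2  -1.69] pos [ 0.5357 -0.0776  0.209 ]
```

```bash
python3 -m creep '[[[-0.06,-0.08,0.5],[0,0,0],0],[[0,0,0.8],[0,0,0],0],[[0,0,0.8],[0,0,0],0],[[0,0,0.4],[0,0,0],0],[[0,0,0],[0,0,0],0],[[0,0,0],[0,0,0],255],[[0,0,0],[0,0,0],255],[[0,0,0],[0,0,0],255],[[0,0,0],[0,0,0],255],[[0,0,0],[0,0,0],255],[[0,0,0],[0,0,0],255],[[0,0,0],[0,0,0],255],[[0,0,0],[0,0,0],255]]'
python3 - <<'E'
from h import *
s=ctrl.read_state(); print(s["eef_pos"],s["qpos"].round(3),s["ft_force"],s["ft_torque"],s["joint_torque"][5])
E
```

```text
time_s: 14.4
eef_pos: [0.5378, -0.0807, 0.1351]
tool_rot: [-0.233, -3.133, 0.001]
ft_force: [-0.3, -1.0, 0.6]
finger_gap: 0.0305
grip_force: 30.0
[ 0.53780024 -0.08073229  0.13514326] [-2.760e-01  3.760e-01  1.732e+00 -1.000e-03  1.033e+00 -1.697e+00] [-0.34873105 -1.00404134  0.60942352] [ 0.04051709 -0.07295926  0.02171299] -0.004674820083891973
```

```bash
cat > t.py <<'E'
from h import *
s=ctrl.read_state(); print("q6",s["qpos"][5].round(3),"T",s["ft_torque"].round(3),"F",s["ft_force"].round(1),"j6",s["joint_torque"][5].round(3),"xyz",s["eef_pos"].round(4),"t",s["time_s"])
E
python3 -m creep '[[[0,0,0],[0,0,0.6],255],[[0,0,0],[0,0,0.6],255]]' | grep gap; python3 t.py
python3 -m creep '[[[0,0,0],[0,0,0.6],255],[[0,0,0],[0,0,0.6],255]]'| grep gap; python3 t.py
python3 -m creep '[[[0,0,0],[0,0,0.6],255],[[0,0,0],[0,0,0.6],255]]'| grep gap; python3 t.py
python3 -m creep '[[[0,0,0],[0,0,0],255]]'| grep gap; python3 t.py
```

```text
finger_gap: 0.0309
q6 -1.527 T [-0.029 -0.128  0.19 ] F [-0.1 -0.1 -0.2] j6 -0.991 xyz [ 0.5378 -0.0806  0.1351] t 14.6
finger_gap: 0.03
q6 -1.359 T [ 0.071 -0.151  0.193] F [ 0.1 -0.2  0.8] j6 -0.935 xyz [ 0.5379 -0.0805  0.1351] t 14.8
finger_gap: 0.0305
q6 -1.192 T [ 0.076 -0.141  0.145] F [0.1 0.9 0.5] j6 -0.935 xyz [ 0.5379 -0.0804  0.1351] t 15.0
finger_gap: 0.0307
q6 -1.194 T [ 0.021 -0.213 -0.16 ] F [-0.5 -0.8 -0.4] j6 0.652 xyz [ 0.538  -0.0804  0.1351] t 15.1
```

```bash
python3 -m creep '[[[0,0,0],[0,0,0.6],255],[[0,0,0],[0,0,0.6],255]]' | grep gap; python3 t.py
python3 -m creep '[[[0,0,0],[0,0,0.6],255]]'| grep gap; python3 t.py
python3 -m creep '[[[0,0,0],[0,0,0.6],255]]'| grep gap; python3 t.py
```

```text
finger_gap: 0.0306
q6 -1.027 T [ 0.034 -0.264  0.154] F [0.8 0.5 0.7] j6 -0.985 xyz [ 0.538  -0.0803  0.1351] t 15.3
finger_gap: 0.0304
q6 -0.943 T [ 0.134 -0.272  0.22 ] F [1.1 0.3 0.4] j6 -0.937 xyz [ 0.5381 -0.0803  0.1351] t 15.4
finger_gap: 0.0305
q6 -0.859 T [ 0.142 -0.238  0.168] F [0.9 0.2 0.4] j6 -0.935 xyz [ 0.5381 -0.0802  0.1351] t 15.5
```

```bash
python3 -m creep '[[[0,0,0],[0,0,0.6],255],[[0,0,0],[0,0,0.6],255]]' | grep gap; python3 t.py
python3 -m creep '[[[0,0,0],[0,0,0.6],255]]'| grep gap; python3 t.py
python3 -m creep '[[[0,0,0],[0,0,0.6],255]]'| grep gap; python3 t.py
```

```text
finger_gap: 0.0302
q6 -0.692 T [ 0.19  -0.354  0.195] F [ 1.8  1.6 -0.5] j6 -0.934 xyz [ 0.5383 -0.0802  0.1351] t 15.7
finger_gap: 0.0306
q6 -0.608 T [ 0.198 -0.355  0.192] F [ 1.1  2.1 -0.1] j6 -0.933 xyz [ 0.5383 -0.0802  0.1351] t 15.8
finger_gap: 0.0305
q6 -0.524 T [ 0.172 -0.364  0.215] F [ 1.9  1.  -0.5] j6 -0.933 xyz [ 0.5384 -0.0801  0.1352] t 15.9
```

Run:
```python
from h import *
shot("side","side4"); a=cv2.imread("pics/side4.png");p=proj("side",[[.537,-.08,.07]])[0].astype(int)
cv2.imwrite("pics/c4.png",cv2.resize(a[p[1]-40:p[1]+40,p[0]-40:p[0]+40],(600,600),interpolation=cv2.INTER_CUBIC))
```

```text
(no output)
```

View pics/c4.png

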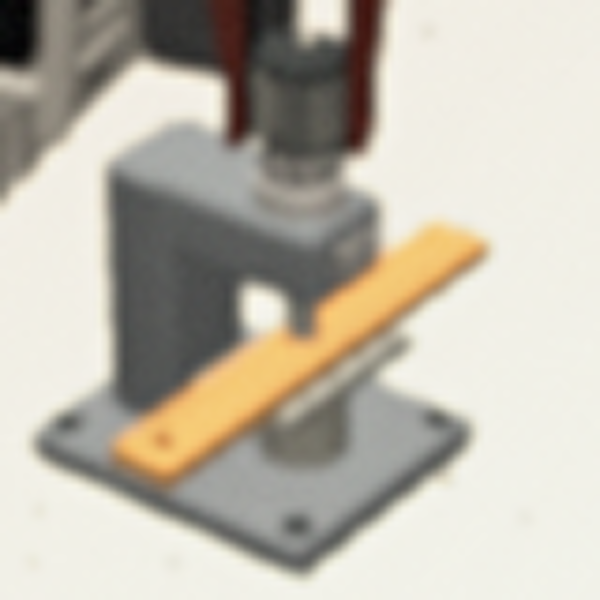

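The crop shows the spindle tip at about (303, 330), very near the strip's top face, so the cap is turning with the gripper. Contact is close, so I'll continue row by row.

```bash
python3 -m creep '[[[0,0,0],[0,0,0.5],255]]' | grep gap; python3 t.py
python3 -m creep '[[[0,0,0],[0,0,0.5],255]]'| grep gap; python3 t.py
python3 -m creep '[[[0,0,0],[0,0,0.5],255]]'| grep gap; python3 t.py
```

```text
finger_gap: 0.0305
q6 -0.457 T [ 0.219 -0.42   0.19 ] F [ 1.2  1.9 -1.2] j6 -1.108 xyz [ 0.5384 -0.0801  0.1351] t 16.05
finger_gap: 0.0303
q6 -0.386 T [ 0.207 -0.396  0.202] F [ 1.7  1.7 -0.9] j6 -0.74 xyz [ 0.5385 -0.0801  0.1351] t 16.15
finger_gap: 0.0304
q6 -0.316 T [ 0.279 -0.447  0.249] F [ 1.6  1.6 -0.1] j6 -0.657 xyz [ 0.5385 -0.0801  0.1351] t 16.25
```

```bash
python3 -m creep '[[[0,0,0],[0,0,0.5],255]]' | grep gap; python3 t.py
python3 -m creep '[[[0,0,0],[0,0,0.5],255]]'| grep gap; python3 t.py
```

```text
finger_gap: 0.0306
q6 -0.247 T [ 0.255 -0.45   0.317] F [ 2.9  1.4 -1.1] j6 -0.606 xyz [ 0.5386 -0.0801  0.1352] t 16.35
finger_gap: 0.0303
q6 -0.177 T [ 0.274 -0.494  0.404] F [ 3.   1.  -1.7] j6 -0.559 xyz [ 0.5387 -0.0802  0.1352] t 16.45
```

```bash
python3 -m creep '[[[0,0,0],[0,0,0.5],255]]' | grep gap; python3 t.py
python3 -m creep '[[[0,0,0],[0,0,0.5],255]]'| grep gap; python3 t.py
```

```text
finger_gap: 0.0304
q6 -0.107 T [ 0.221 -0.442  0.377] F [ 2.8  1.7 -1.5] j6 -0.561 xyz [ 0.5387 -0.0801  0.1351] t 16.55
finger_gap: 0.0307
q6 -0.037 T [ 0.185 -0.48   0.404] F [ 3.4  1.5 -1.7] j6 -0.562 xyz [ 0.5388 -0.0802  0.1352] t 16.65
```

The torque climbed from 0.19 to about 0.39 N·m and stayed flat over about 0.14 rad, so the cap is slipping well short of its stop. Releasing and retreating.

```bash
python3 -m creep '[[[0,0,0],[0,0,0],0],[[0,0,0],[0,0,0],0],[[0,0,0],[0,0,0],0],[[0,0,0],[0,0,0],0],[[0,0,0],[0,0,0],0],[[0,0,-0.5],[0,0,0],0],[[0,0,-1],[0,0,0],0],[[0,0,-1],[0,0,0],0],[[0,0,-1],[0,0,0],0],[[0,0,0],[0,0,0],0],[[0,0,0],[0,0,0],0]]'
python3 t.py
python3 - <<'E'
from h import *
np.set_printoptions(precision=4,suppress=True)
G=np.array([.537,-.08]);ex=np.array([.968,-.25]);ey=np.array([.25,.968])
im,d=shot("side","side5"); hsv=cv2.cvtColor(im,cv2.COLOR_RGB2HSV); m=cv2.inRange(hsv,(8,70,60),(30,255,255))>0
X=cloud("side",d,m); g=np.c_[(X[:,:2]-G)@ex,(X[:,:2]-G)@ey,X[:,2]]; g=g[(abs(g[:,0])<.04)&(abs(g[:,1])<.13)&(abs(g[:,2]-.058)<.012)]
for lo in np.arange(-.1,.1,.03):
    s=g[(g[:,1]>=lo)&(g[:,1]<lo+.03)]
    if len(s)>3: print(len(s),np.median(s,0))
a=cv2.imread("pics/side5.png");p=proj("side",[[.537,-.08,.1]])[0].astype(int)
cv2.imwrite("pics/c5.png",cv2.resize(a[p[1]-50:p[1]+50,p[0]-50:p[0]+50],(600,600),interpolation=cv2.INTER_CUBIC))
E
```

```text
time_s: 17.75
eef_pos: [0.5381, -0.0805, 0.2405]
tool_rot: [2.47, 1.94, 0.001]
ft_force: [0.9, -0.0, -0.6]
finger_gap: 0.0879
grip_force: 0.0
q6 -0.036 T [ 0.012 -0.012  0.023] F [ 0.9 -0.  -0.6] j6 -0.002 xyz [ 0.5381 -0.0805  0.2405] t 17.75
41 [-0.0027 -0.0801  0.0557]
59 [-0.0061 -0.0561  0.0557]
64 [-0.0062 -0.0253  0.0555]
82 [-0.0061  0.0068  0.0557]
78 [-0.0047  0.0352  0.0552]
83 [-0.0052  0.0648  0.0561]
47 [-0.0052  0.0874  0.0554]
```

View pics/c5.png

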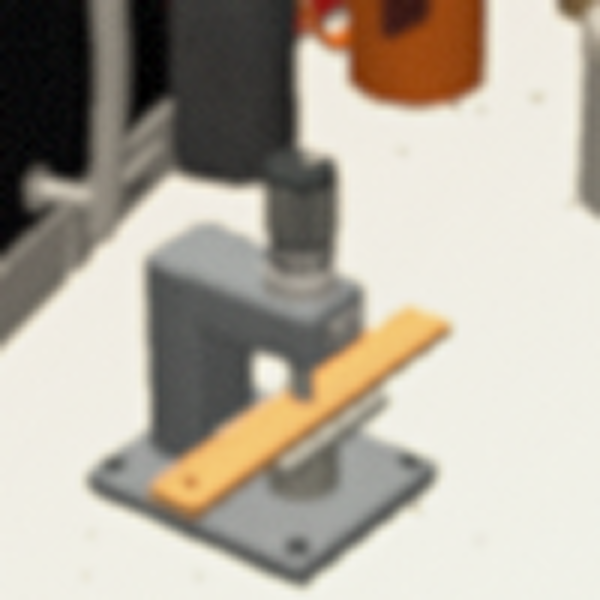

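The strip stays level and clamped under the spindle at about (303, 390). It sank about 1.6 mm, which matches the cushion's give at about 22 N. The gripper is well clear, so I'm handing in.

```bash
python3 -c "
from plant import ctrl
print(ctrl.hand_in())"
```

```text
the job is handed in; nothing more can be done
None
```

I handed the job in at about 18 s with the long strip flat and clamped across the anvil under the spindle. The ratchet cap turned clockwise until it slipped at about 0.39 N·m and stopped after roughly 0.15 of its 0.4 rad of slip. The gripper is clear of everything, and I moved nothing else.

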